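Seat the keyed drive hub on the sander's spindle

ROBOT

A 6-joint arm with a two-finger parallel gripper is mounted at the origin on the work surface. World frame = base frame: x ahead of the robot, y to its left, z up, the work surface at z = 0. Lengths are in mm, angles in degrees, forces in N, time in s.
With the tool pointing down it reaches from about 300 to 850 mm from the base axis. Payload 4.2 kg.
Tool frame: the origin (TCP) lies between the finger pads; the fingertips stand 17 mm ahead of it and the grasp point (between the pads) lies 2 mm behind it; z points along the fingers, y is the line along which they close (so a half turn about z gives the same grasp; the last joint's range is limited). The gripper opens to 91 mm and grips with 3 to 60 N. Pads are 32 mm wide; open, the fingers measure 118 mm over their backs; the gripper's body (76 mm by 178 mm) begins 60 mm behind the grasp point.
Start: joints at [-65.489, 18.312, 89.639, -0, 72.044, -1.146], TCP at [248.971, -518.322, 199.776] pointing down, gripper open.
Joint ranges: [-177.97, 177.97], [-48.28, 115.42], [12.27, 149.76], [-77.06, 257.06], [2.81, 150.46], [-146.56, 146.56]. Speed limits (degrees/s): [147.25, 147.25, 180, 180, 180, 180].

INTERFACE

Orientations are given as a 3x3 rotation matrix whose columns are the frame's x, y, z axes.
In Python, from workcell import robot gives the robot as it stands.
- The arm moves only by the tool drive_tool, never from a script. Its argument "rows" is a list of rows, each a list of 4 numbers: the shift along the tool's x, y, z in m, then the turn about the tool's z in degrees. In form: [[dx, dy, dz, yaw], ...]. A call has 1 to 12 rows; each row shifts and turns the commanded pose from where the row before left it, along the tool's axes as they then stand; what a row does not reach is not made up. A row lasts 1/10 s, in which the tool goes at most 50 mm and 8.59 degrees, less where a joint would pass 70% of its speed; a pose out of reach is approached as far as the arm can. A call is refused whole if a number of a shift passes 0.05 or a number of a turn 8.59, either way. A call with a gripper value outside its range is refused whole. "claw" is the gripper command: -1 is fully open, 1 is shut, values between are in proportion, set as the call begins (left out, the last holds). The fingers move at their own pace and stop on an object; "newtons" is the grip in N (left out, the last holds). Time passes only in rows, so rows that do not move let the fingers close. It gives the time, the measured TCP pose, the force, the opening and the grip force at its end, in the units of the state.
- robot.state(): the state, without advancing time (a new reading comes with each control period).
- robot.camera(name): name is "scene" or "top" or "wrist"; returns (picture, depth): 400x640x3 uint8, blue, green, red; 400x640 float32, mm along the optical axis (not along the pixel's ray), 0 where there is no reading.
- robot.calibration(name): a dict with "camera_matrix" (3x3 intrinsics, pixels), "origin" and "rotation" of the camera in the world; the wrist camera has in their place "hand_eye" (4x4, takes a point from camera to tool coordinates, whose origin is the TCP and whose axes are the flange's). Camera axes: x right, y up, looking along -z (the intrinsics and any distortion apply to the point x, -y, -z); pixel columns grow to the right and rows downward; lengths in mm; the calibration is good to about 2 mm. A picture is of the moment at which its call begins: read the wrist's pose just before it. calibration takes no time and is no camera call.
- robot.job_done(): hands the job in; it is judged then, once.
Trained networks look in the newest picture that a camera, given by its name, has taken for a name from the list of things; names that differ only in an ending like _2 or _b are one class to them, and where a whole thing is asked for, a point or a joint stands for the part that bears it (a point fixed in the world has none). Each returns a list of dicts, best first, with "score" (0 to 1); they miss things now and then, are a little off and sometimes report something else, mostly with a low value. They report only what shows in the picture. A call takes as long as a camera call. They do not tell look-alikes from the thing itself.
- robot.find_in(camera, name): "rect" ([left, top, width, height] in pixels, round what is visible of it).
- robot.masks_of(camera, name): "pixels" (400x640 bool, what is visible of it) and "rect" ([left, top, width, height] in pixels, round what is visible of it).
- robot.landmark_of(camera, name): "uv" ([column, row] in pixels: a listed point, or the origin of a listed thing).
The state is a dict: "time_s": time; "joint_pos": joint angles; "joint_vel": joint speeds; "joint_torque": joint torques, N m; "tcp_pos": TCP position; "eef_rot": TCP orientation; "ft_force": force on the tool from outside, world axes, zero at the start; "moment": the same for the moment, N m; "opening": opening from 0.0 (shut) to 1.0 (fully open); "gripper_force": force on a finger pad.
Only numpy, scipy, OpenCV 4.12 (cv2) and the standard library are available. Lean on these libraries where they do the work, as an engineer would, in place of code of your own. Each camera call takes 0.05 s, during which the arm holds its last target. There are 200 camera calls.

TASK

Pick up the aluminium drive hub, lower it upright over the nose of the bench sander's upright spindle until its tab rests on the shoulder, and turn it gently under light pressure until the tab drops into the keyway and the hub sits fully home on the collar; then let go. Never push the hub against the sander with more than 40 N, and leave the other things on the bench alone.

Things in the scene. Friction and masses are not known exactly. Their poses are not given: they have to be found in the camera images.
- hub: Loose drive hub of bare aluminium, 130 to 250 g, upright on the bench. Round boss 48 mm across, 38 mm high, on a flange 66 mm across, 6 mm thick; grip the boss anywhere around, above the flange. Plain bore 30.2 mm across, right through. Flange lug 10 mm wide, to 41 mm from the axis, on the tab's side. Origin: on the axis at the underside; z up the axis; x through tab and lug.
- tab (a point): The hub's one tab, a lump on the bore wall: 5.5 mm wide, reaching inwards to 10.5 mm from the axis, from 12 to 30 mm above the hub's underside. This point is the middle of its lower face, 13 mm from the axis. Axes as hub.
- sander: Bench spindle sander, fixed: low green housing 196 by 156 mm with a flat aluminium top plate 70 mm above the bench, and an upright steel spindle, braked so that it does not turn. Origin: on the spindle's axis at bench level; z up; x level along the housing's long side, pointing out of the end with the black dust port (the end away from the robot).
- seat (a point): On the spindle's axis at the top of its collar (42 mm across), 80 mm above the bench; the hub's origin lies here when the hub is home. Axes as sander. Above the collar the shaft is 28 mm across for 26 mm, up to the shoulder.
- shoulder (a point): On the spindle's axis at its flat shoulder, 106 mm above the bench; above it a nose 16 mm across up to 127 mm. One keyway 7 mm wide, cut in to 8 mm from the axis, runs from the shoulder down to the collar. Its direction is not measured: within 0.75 rad either side of sander's x. With the tab on the shoulder the hub's underside is at 94 mm; in the keyway it sinks 14 mm.
- spacer: Bystander: dark steel plain spacer ring without tab or flange, 52 mm across, 20 mm high, loose on the bench. Origin: centre of the underside.
- tin: Bystander: flat round polish tin, yellowish sides and pale lid, 72 mm across, 35 mm high. Origin: centre of the underside.
- jar: Bystander: amber jar with pale label and grey cap, 60 mm across, 75 mm high. Origin: centre of the underside.
- hammer: Bystander: hammer 260 mm long lying on the bench beside the work. Origin: centre of its underside, x along the handle.
Not all that is in view belongs to the job. What is shaped like the hub but blue or green is not meant.

How it is judged (in metres and radians):
On the way, in this order (a step that is already met when the one before it is completed fails the run):
1. the hub is over the spindle, the nose in its bore, not yet home (horizontal distance between hub and seat below 0.006 m and z of hub in the frame of seat between 0.006 and 0.046 m), for 0.1 s.
2. the tab is in the keyway and the hub is home on the collar (horizontal distance between hub and seat below 0.004 m and z of hub in the frame of seat below 0.003 m), for 0.2 s.
At the end, for the whole second after the job is handed in: The hub sits upright (within 0.06 rad) and at rest on the collar, tab in the keyway: its underside within 2 mm of the collar's top and its axis within 4 mm of the spindle's; it is released (horizontal distance between hub and seat below 0.004 m and z of hub in the frame of seat between -0.003 and 0.002 m and angle between hub's own z axis and vertical below 0.06 rad and linear speed of hub below 0.02 m/s); the robot touches nothing.
It fails at once if the hub is pushed against the sander with more than 40 N (contact force between hub and sander above 40 N).
It fails at once if a bystander is moved by more than 20 mm (distance of any of spacer, tin, jar, hammer from where it was at the start of the episode above 0.02 m).
It also fails if it takes over 67 s, if anything falls off the work surface, if the arm or the gripper's body presses on something with over 40 N, if the wrist force passes 120 N, or if a joint passes its speed limit or range.

## Working session

There is one attempt and no reset: what is moved stays moved. The work goes in short steps, Python scripts to look and compute and a tool call to move; the robot and the scene stay as the last step left them, time stands still between calls to the robot, and variables do not carry over. Pictures are saved under pics/ and viewed, at most 10 in all, crops included, and the job is handed in when it is done.

Besides the shell and the picture viewer there is one more tool, called after "Call:" as a command line: name --pt "numbers of a row" for each row, then --argument value for the rest. drive_tool: Moves the arm, as the interface text tells. Its arguments: {"type":"object","properties":{"rows":{"type":"array","items":{"type":"array","items":{"type":"number"}}},"claw":{"type":"number"},"newtons":{"type":"number"}},"required":["rows"]}

```bash
mkdir -p pics; cat > h.py <<'E'
import numpy as np, cv2
from workcell import robot
def ray(cam,uv,st=None):
    c=robot.calibration(cam); K=np.array(c["camera_matrix"])
    d=c.get("distortion"); 
    x,y=cv2.undistortPoints(np.array([[uv]],float),K,np.array(d,float) if d is not None else None)[0,0]
    v=np.array([x,-y,-1.])
    if "origin" in c: return np.array(c["origin"],float),np.array(c["rotation"])@v
    H=np.array(c["hand_eye"]); R=np.array(st["eef_rot"]); p=np.array(st["tcp_pos"])
    return R@H[:3,3]+p, R@H[:3,:3]@v
def at_z(cam,uv,z,st=None):
    o,v=ray(cam,uv,st); return o+v*(z-o[2])/v[2]
def at_d(cam,uv,d,st=None):
    o,v=ray(cam,uv,st); return o+v*d
E
python3 - <<'E'
from h import *
for c in ("scene","top","wrist"):
    im,d=robot.camera(c); cv2.imwrite(f"pics/{c}.png",im); np.save(f"pics/{c}_d.npy",d)
    k=robot.calibration(c); print(c,{a:np.round(b,3).tolist() for a,b in k.items()})
    if c=="wrist":continue
    for n in ("hub","tab","sander","shoulder","seat","spacer","tin","jar","hammer"):
        r=robot.landmark_of(c,n)
        print(c,n,[(np.round(q["uv"]).tolist(),round(q["score"],2)) for q in r[:4]],[(np.round(q["rect"]).tolist(),round(q["score"],2)) for q in robot.find_in(c,n)[:4]])
a=cv2.imread("pics/scene.png");
print(robot.state()["time_s"])
E
```

```text
scene {'camera_matrix': [[465.278, 0.0, 321.11], [0.0, 465.278, 196.18], [0.0, 0.0, 1.0]], 'origin': [1605.671, 204.632, 877.221], 'rotation': [[-0.112, -0.607, 0.787], [0.994, -0.075, 0.083], [0.009, 0.791, 0.612]]}
scene hub [([335.0, 209.0], 0.82), ([304.0, 198.0], 0.82), ([377.0, 214.0], 0.67), ([333.0, 184.0], 0.56)] [([365.0, 200.0, 23.0, 22.0], 0.91), ([326.0, 199.0, 20.0, 21.0], 0.89), ([326.0, 174.0, 24.0, 18.0], 0.75), ([293.0, 182.0, 23.0, 26.0], 0.75)]
scene tab [([370.0, 210.0], 0.94), ([298.0, 193.0], 0.94), ([334.0, 211.0], 0.84), ([337.0, 185.0], 0.66)] [([325.0, 197.0, 23.0, 27.0], 0.89), ([325.0, 175.0, 25.0, 19.0], 0.89), ([293.0, 183.0, 18.0, 29.0], 0.85), ([364.0, 203.0, 23.0, 19.0], 0.82)]
scene sander [([225.0, 205.0], 0.92), ([337.0, 209.0], 0.37)] [([185.0, 163.0, 72.0, 70.0], 0.8)]
scene shoulder [([220.0, 175.0], 0.88), ([221.0, 180.0], 0.19)] [([186.0, 166.0, 74.0, 64.0], 0.7)]
scene seat [([221.0, 178.0], 0.92), ([448.0, 234.0], 0.25)] []
scene spacer [] [([266.0, 248.0, 18.0, 18.0], 0.78)]
scene tin [([331.0, 264.0], 0.61)] [([317.0, 249.0, 30.0, 25.0], 
[... 929 characters left out ...]
162.0, 78.0, 110.0], 0.92), ([362.0, 128.0, 18.0, 25.0], 0.66)]
top seat [([458.0, 217.0], 0.77)] [([420.0, 162.0, 75.0, 106.0], 0.93), ([423.0, 122.0, 33.0, 30.0], 0.15)]
top spacer [([370.0, 139.0], 0.81)] [([362.0, 129.0, 18.0, 20.0], 0.75)]
top tin [([312.0, 135.0], 0.59), ([314.0, 219.0], 0.56)] [([300.0, 119.0, 31.0, 31.0], 0.74)]
top jar [([436.0, 138.0], 0.81)] [([425.0, 120.0, 31.0, 33.0], 0.84)]
top hammer [([186.0, 196.0], 0.93)] [([152.0, 147.0, 59.0, 96.0], 0.6)]
wrist {'camera_matrix': [[356.567, 0.0, 317.565], [0.0, 356.567, 202.086], [0.0, 0.0, 1.0]], 'hand_eye': [[-0.0, 0.965, 0.262, 74.519], [1.0, 0.0, 0.0, 0.908], [0.0, 0.262, -0.965, -184.537], [0.0, 0.0, 0.0, 1.0]]}
1.95
```

View pics/scene.png

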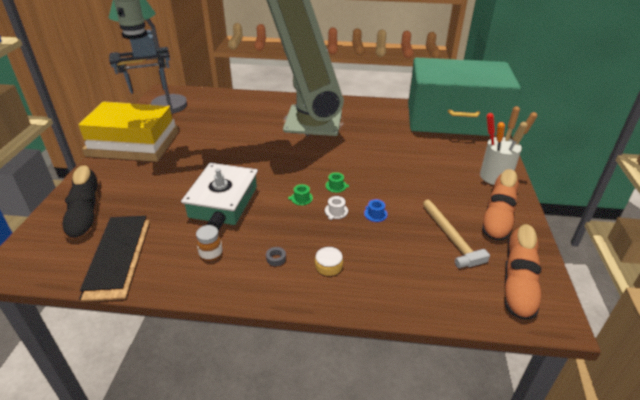

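View pics/top.png

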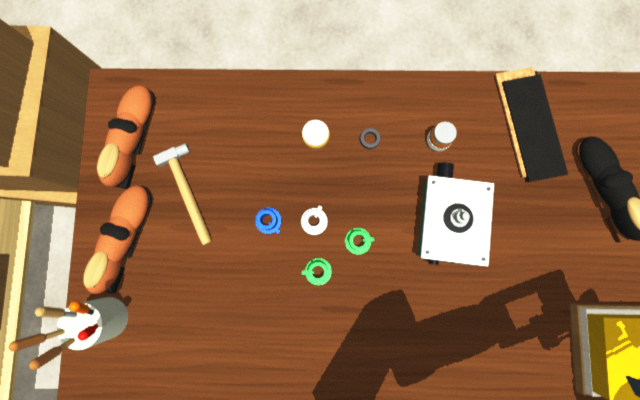

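The pictures show the bare aluminium hub at top (314,221) / scene (336,207). The look-alikes are blue at top (267,220), and green at (359,240) and (318,271). I choose the pale one. The sander spindle is at top (460,216) and the dust port at (444,170). Next I measure from both views and take one close crop.

```bash
python3 - <<'E'
from h import *
def cloud(c,box):
    d=np.load(f"pics/{c}_d.npy"); im=cv2.imread(f"pics/{c}.png")
    l,t,w,h=box; P=[];C=[]
    for v in range(t,t+h):
        for u in range(l,l+w):
            if d[v,u]>0: P.append(at_d(c,(u,v),d[v,u])); C.append(im[v,u])
    return np.array(P),np.array(C)
for c,b in (("top",(296,200,36,40)),("scene",(322,194,28,28))):
    P,C=cloud(c,b)
    hi=P[(P[:,2]>30)&(P[:,2]<46)]; fl=P[(P[:,2]>3.5)&(P[:,2]<10)]
    print(c,len(hi),"boss bbox mid",((hi.max(0)+hi.min(0))/2).round(1),hi.mean(0).round(1),"z",np.percentile(hi[:,2],[50,95]).round(1))
    print(" flange",len(fl), ((fl.max(0)+fl.min(0))/2).round(1), "floor",np.median(P[P[:,2]<3][:,2]).round(1))
    m=((hi.max(0)+hi.min(0))/2); far=fl[np.hypot(*(fl-m)[:,:2].T)>34]; print(" lug",far.mean(0).round(1) if len(far) else None, np.degrees(np.arctan2(*(far.mean(0)-m)[[1,0]])) if len(far) else None)
P,C=cloud("top",(405,150,105,130))
pl=P[(P[:,2]>62)&(P[:,2]<76)]
r=cv2.minAreaRect(pl[:,:2].astype(np.float32)); print("plate",r,np.median(pl[:,2]))
sp=P[P[:,2]>95]; print("spindle",sp.mean(0).round(1),((sp.max(0)+sp.min(0))/2).round(1),len(sp),sp[:,2].max())
print("lm", at_z("top",(462,214),106).round(1), at_z("scene",(220,175),106).round(1),"seat",at_z("top",(458,217),80).round(1),at_z("scene",(221,178),80).round(1))
print("lug top px",at_z("top",(320,209),6).round(1))
for n,uv,z in (("jar",(442,135),75),("spacer",(370,138),20),("g1",(359,240),38),("g2",(318,271),38),("blue",(267,220),38)): print(n,at_z("top",uv,z).round(0))
im=cv2.imread("pics/top.png"); 
a=cv2.resize(im[190:260,280:350],(560,560),interpolation=cv2.INTER_CUBIC)
cv2.imwrite("pics/crop1.png",a)
print(np.round(robot.state()["eef_rot"],3).tolist())
E
```

```text
top 185 boss bbox mid [541.9 135.6  36.3] [541.8 135.6  37.2] z [37.3 40.6]
 flange 220 [542.  137.5   6.7] floor -0.6
 lug [556.9 138.2   4.6] 9.520318631252117
scene 122 boss bbox mid [547.1 137.6  35.9] [547.5 138.   35.7] z [36.1 39.1]
 flange 106 [528.9 135.3   6.7] floor -0.9
 lug [557.3 128.6   5. ] -41.15466327025462Traceback (most recent call last):
  File "<stdin>", line 15, in <module>
  File "<stdin>", line 7, in cloud
  File "h.py", line 14, in at_d
    o,v=ray(cam,uv,st); return o+v*d
        ~~~^^^^^^^^^^^
  File "h.py", line 4, in ray
    c=robot.calibration(cam); K=np.array(c["camera_matrix"])
ValueError: time passes only in moves, steps and waits
```

```bash
python3 - <<'E'
s=open("h.py").read()
s=s.replace('c=robot.calibration(cam);','c=cal(cam);').replace('def ray','import functools\n@functools.lru_cache(None)\ndef cal(c): return robot.calibration(c)\ndef ray',1)
open("h.py","w").write(s)
E
python3 - <<'E'
from h import *
def cloud(c,box):
    d=np.load(f"pics/{c}_d.npy"); l,t,w,h=box
    return np.array([at_d(c,(u,v),d[v,u]) for v in range(t,t+h) for u in range(l,l+w) if d[v,u]>0])
P=cloud("top",(405,150,105,130))
pl=P[(P[:,2]>62)&(P[:,2]<76)]
r=cv2.minAreaRect(pl[:,:2].astype(np.float32)); print("plate",r,np.median(pl[:,2]))
sp=P[P[:,2]>95]; print("spindle",sp.mean(0).round(1),((sp.max(0)+sp.min(0))/2).round(1),len(sp),sp[:,2].max())
print("lm", at_z("top",(462,214),106).round(1), at_z("scene",(220,175),106).round(1),"seat",at_z("top",(458,217),80).round(1),at_z("scene",(221,178),80).round(1))
print("lug top px",at_z("top",(320,209),6).round(1))
for n,uv,z in (("jar",(442,135),75),("spacer",(370,138),20),("g1",(359,240),38),("g2",(318,271),38),("blue",(267,220),38)): print(n,at_z("top",uv,z).round(0))
im=cv2.imread("pics/top.png"); 
cv2.imwrite("pics/crop1.png",cv2.resize(im[190:260,280:350],(560,560),interpolation=cv2.INTER_CUBIC))
s=robot.state();print(np.round(s["eef_rot"],3).tolist(),s["time_s"],s["opening"])
E
```

```text
plate ((544.4984130859375, -204.05055236816406), (156.51048278808594, 196.17306518554688), 83.53955841064453) 69.56965785388854
spindle [ 548.  -201.5  112.4] [ 549.2 -204.4  112.8] 130 129.62176484103793
lm [ 555.7 -203.1  106. ] [ 551.5 -199.4  106. ] seat [ 551.1 -201.9   80. ] [ 530.5 -205.7   80. ]
lug top px [573.4 121.1   6. ]
jar [ 749. -171.   75.]
spacer [755.  -4.  20.]
g1 [496.  25.  38.]
g2 [421. 123.  38.]
blue [541. 249.  38.]
[[0.901, 0.433, 0.0], [0.433, -0.901, -0.0], [0.0, 0.0, -1.0]] 1.95 1.0001846038889257
```

View pics/crop1.png

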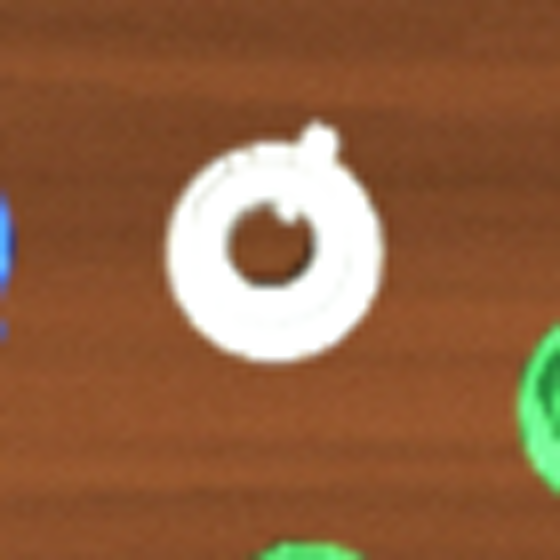

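Crop 1 confirms the bare aluminium hub. Its lug is at crop (319,135), so the tab yaw is about -21°, and its bore is at about (272,245). I now fly over the spindle to look for the keyway on the way.

Call:
drive_tool --pt "0.0405 -0.0154 0 0" --pt "0.0405 -0.0154 0 0" --pt "0.0405 -0.0154 0 0" --pt "0.0405 -0.0154 0 0" --pt "0.0405 -0.0154 0 0" --pt "0.0405 -0.0154 0 0" --pt "0.0405 -0.0154 0 0" --pt "0.0405 -0.0154 0 0" --pt "0.0405 -0.0154 0 0" --pt "0.0405 -0.0154 0 0" --pt "0 0 0 0" --pt "0 0 0 0"

```text
time_s: 3.15
tcp_pos: [547.6, -203.5, 199.5]
eef_rot: [[0.9, 0.435, -0.001], [0.435, -0.9, -0.0], [-0.001, -0.0, -1.0]]
ft_force: [-0.4, -1.0, 0.4]
opening: 1.001
gripper_force: 0.0
```

```bash
python3 - <<'E'
from h import *
s=robot.state(); im,d=robot.camera("wrist"); cv2.imwrite("pics/w1.png",im); np.save("pics/w1_d.npy",d)
import json; json.dump({k:np.array(s[k]).tolist() for k in("tcp_pos","eef_rot")},open("w1.json","w"))
print(s["tcp_pos"],s["time_s"])
for n in("shoulder","seat"):
    for q in robot.landmark_of("wrist",n)[:2]: print(n,q["uv"],q["score"],at_z("wrist",q["uv"],106 if n=="shoulder" else 80,s).round(1))
vs,us=np.nonzero(d>0)
m=(us>150)&(us<500)
P=[];U=[]
for u,v in zip(us[m],vs[m]):
    P.append(at_d("wrist",(u,v),d[v,u],s))
P=np.array(P)
for a,b in((118,135),(101,109),(76,84)):
    Q=P[(P[:,2]>a)&(P[:,2]<b)&(np.hypot(P[:,0]-549,P[:,1]+203)<35)]
    if len(Q)>9:
        c,r=cv2.minEnclosingCircle(Q[:,:2].astype(np.float32)); print(a,len(Q),np.round(c,1),round(r,1),np.median(Q[:,2]).round(1))
o,_=ray("wrist",(320,200),s)
E
```

```text
[ 547.58675826 -203.47573901  199.48767543] 3.15
shoulder [318.9, 197.4] 0.63 [ 550.9 -203.9  106. ]
seat [322.9, 188.8] 0.73 [ 553.4 -206.7   80. ]
118 363 [ 551.4 -204.3] 8.0 126.4
101 457 [ 551.2 -204.4] 14.1 105.4
76 745 [ 551.2 -204.4] 20.9 79.6
```

View pics/w1.png

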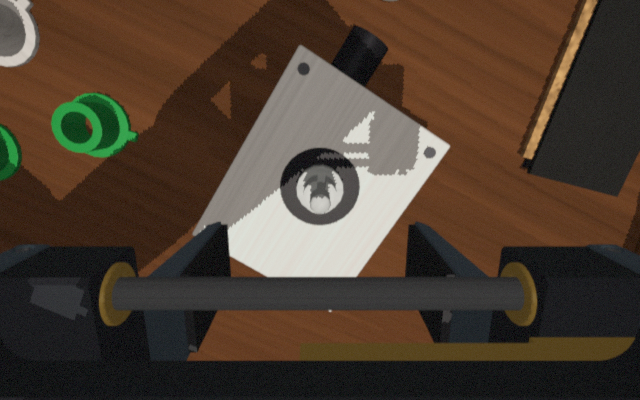

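The wrist picture shows the spindle at (319,190), with the depth circles at all three heights agreeing on (551.3,-204.4). There is a dark notch near (319,172). I look for the keyway in depth.

```bash
python3 - <<'E'
from h import *
import json
s=json.load(open("w1.json")); d=np.load("pics/w1_d.npy"); im=cv2.imread("pics/w1.png")
c=np.array([551.3,-204.4])
R=[]
for v in range(150,235):
  for u in range(270,370):
    if d[v,u]>0:
      p=at_d("wrist",(u,v),d[v,u],s); a=at_z("wrist",(u,v),106,s)  # a: where ray meets shoulder plane
      q=a[:2]-c; R.append((np.hypot(*q),np.degrees(np.arctan2(q[1],q[0])),p[2],im[v,u].mean()))
R=np.array(R); m=(R[:,0]>9.5)&(R[:,0]<13.2)
for a in range(-180,180,10):
    k=m&(R[:,1]>=a)&(R[:,1]<a+10)
    if k.any(): print(a,R[k,2].round(0).astype(int).tolist(), R[k,3].mean().round(0))
cv2.imwrite("pics/w1c.png",cv2.resize(im[145:235,270:370],(700,600),interpolation=cv2.INTER_CUBIC))
E
```

```text
-180 [126, 127, 127, 126, 127, 126, 124, 128, 127, 127] 188.0
-170 [127, 126, 127, 127, 127, 126, 126, 127, 126, 126, 127] 189.0
-160 [127, 124, 126, 126, 126, 127, 127, 127] 190.0
-150 [126, 127, 127, 128, 127, 127, 127, 127, 126, 126] 187.0
-140 [127, 126, 125, 127, 127, 126, 126, 128, 127, 126, 127, 126] 182.0
-130 [127, 127, 126, 126, 125, 127, 126, 105, 106] 185.0
-120 [127, 126, 126, 126, 126, 105, 105, 127, 105, 106, 105] 183.0
-110 [125, 126, 126, 105, 106, 106, 105, 106, 106, 105] 190.0
-100 [121, 106, 126, 105, 106, 105, 106, 105, 105, 106, 106] 195.0
-90 [105, 106, 106, 105, 105, 106, 106, 106, 105, 105, 106] 204.0
-80 [105, 105, 105, 105, 105, 105, 107, 107, 105] 205.0
-70 [105, 107, 105, 105, 105, 106, 105, 105, 104, 105] 206.0
-60 [106, 105, 105, 106, 105, 105, 106, 104, 106, 104, 104, 104] 206.0
-50 [104, 105, 104, 105, 105, 105, 106, 106, 105, 105, 106, 104] 206.0
-40 [105, 105, 105, 105, 105, 105, 105, 106, 105, 104] 206.0
-30 [106, 105, 105, 105, 105, 106, 104, 105, 106, 106, 106, 104] 205.0
-20 [106, 105, 106, 105, 104, 105, 106, 106, 105, 105, 106, 107] 178.0
-10 
[... 501 characters left out ...]
, 105, 106, 105, 106, 107, 106, 106, 105] 186.0
80 [106, 107, 106, 106, 105, 105, 105, 106, 105, 105, 105] 206.0
90 [107, 106, 106, 106, 106, 106, 107, 105, 106, 105, 105] 206.0
100 [106, 106, 105, 106, 107, 105, 105, 106, 106, 105] 205.0
110 [107, 106, 106, 106, 104, 105, 106, 104, 104, 106, 104, 105] 206.0
120 [106, 106, 106, 105, 104, 106, 105, 106, 106, 105, 106] 206.0
130 [106, 106, 105, 104, 105, 106, 106, 105, 105, 106] 205.0
140 [105, 106, 105, 106, 105, 106, 106, 107, 107, 105] 203.0
150 [126, 106, 106, 126, 127, 106, 106, 105, 126, 106, 106, 106, 105] 191.0
160 [126, 126, 125, 127, 127, 106, 104, 126, 106, 105] 185.0
170 [127, 126, 127, 127, 105, 126, 126, 105, 125, 126, 105] 185.0
```

View pics/w1c.png

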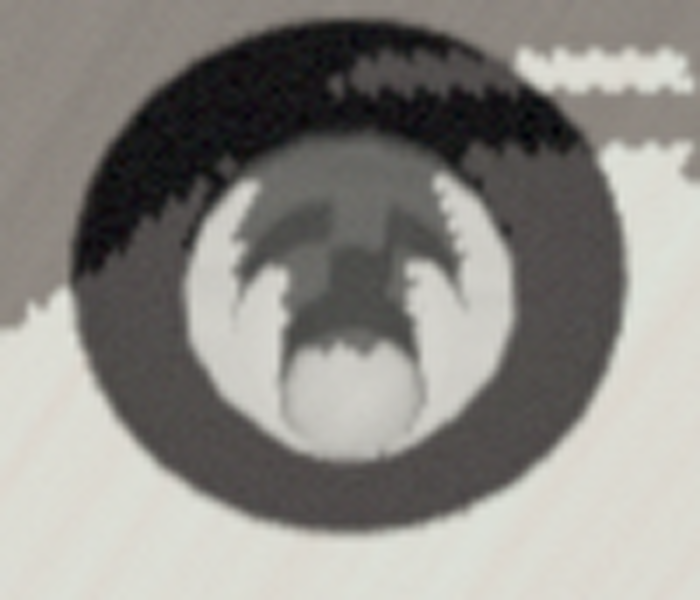

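The crop shows the keyway notch at the top-middle, running from (245,180) to (440,180). Depth puts its edges at about 3° and 37°, so the keyway yaw is about 20.5°. Now over the hub for a near look.

Call:
drive_tool --pt "0.0179 -0.0386 0 0" --pt "0.0179 -0.0386 0 0" --pt "0.0179 -0.0386 0 0" --pt "0.0179 -0.0386 0 0" --pt "0.0179 -0.0386 0 0" --pt "0.0179 -0.0386 0 0" --pt "0.0179 -0.0386 0 0" --pt "0.0179 -0.0386 0 0" --pt "0 0 0.02 -6.4" --pt "0 0 0.02 -6.4" --pt "0 0 0.02 -6.4" --pt "0 0 0 0"

```text
time_s: 4.5
tcp_pos: [540.6, 134.6, 137.4]
eef_rot: [[0.71, 0.704, -0.006], [0.704, -0.71, -0.002], [-0.005, -0.003, -1.0]]
ft_force: [-0.3, -1.2, -0.4]
opening: 0.999
gripper_force: 0.0
```

```bash
cat >> h.py <<'E'
def pts(d,s,box=(0,0,640,400)):
    l,t,w,h=box; vs,us=np.nonzero(d[t:t+h,l:l+w]>0); vs+=t; us+=l
    c=cal("wrist"); K=np.array(c["camera_matrix"]); H=np.array(c["hand_eye"]); R=np.array(s["eef_rot"])
    z=d[vs,us]; q=np.stack([(us-K[0,2])/K[0,0]*z,-(vs-K[1,2])/K[1,1]*z,-z])
    return (R@(H[:3,:3]@q+H[:3,3:])).T+np.array(s["tcp_pos"]),us,vs
E
python3 - <<'E'
from h import *
s=robot.state(); im,d=robot.camera("wrist"); cv2.imwrite("pics/w2.png",im)
P,u,v=pts(d,s); print(s["tcp_pos"],np.round(s["eef_rot"],3).tolist(),s["time_s"])
n=np.hypot(P[:,0]-542,P[:,1]-137)<60
for a,b in((34,42),(3.5,9)):
    Q=P[n&(P[:,2]>a)&(P[:,2]<b)]
    if a==34:
        c,r=cv2.minEnclosingCircle(Q[:,:2].astype(np.float32)); c=np.array(c)
    print(a,len(Q),c.round(1),round(r,1),np.median(Q[:,2]).round(1))
rr=P[:,:2]-c; rad=np.hypot(*rr.T); ang=np.degrees(np.arctan2(rr[:,1],rr[:,0]))
k=(P[:,2]>2)&(P[:,2]<9)&(rad>35)&(rad<43); print("lug",k.sum(),np.median(ang[k]).round(1),np.percentile(ang[k],[5,95]).round(1))
k=(P[:,2]>25)&(P[:,2]<33)&(rad<14); print("tab top",k.sum(),np.median(ang[k]).round(1),np.percentile(ang[k],[5,95]).round(1),rad[k].min() if k.any() else 0)
for q in robot.landmark_of("wrist","hub")[:4]: print(q,at_z("wrist",q["uv"],0,s).round(1))
E
```

```text
[540.64978219 134.57001135 137.35926911] [[0.71, 0.704, -0.006], [0.704, -0.71, -0.002], [-0.005, -0.003, -1.0]] 4.5
34 1601 [544.1 136.4] 23.9 37.6
3.5 1407 [544.1 136.4] 23.9 5.7
lug 79 -21.0 [-28.4 -14.2]
tab top 31 -20.6 [-32.7  -8.9] 10.523164650102524
{'uv': [241.0, 280.2], 'score': 0.98} [419.9 121.6   0. ]
{'uv': [319.9, 181.1], 'score': 0.8} [546.9 137.    0. ]
```

View pics/w2.png

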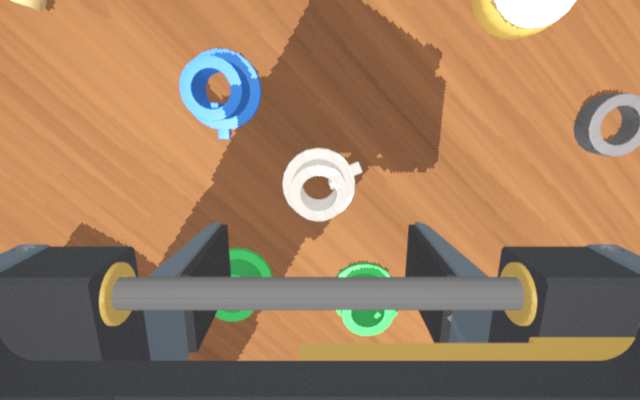

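The white hub is centred at (319,183) with its lug at (357,169), and depth gives (544.1,136.4), yaw -21°. The blue hub at (220,90) and the green ones at (240,285) and (367,298) are clear of the fingers. I descend now.

Call:
drive_tool --pt "0.0037 0.0012 0 0" --pt "0 0 0.03 0" --pt "0 0 0.03 0" --pt "0 0 0.03 0" --pt "0 0 0.0155 0" --pt "0 0 0.005 0" --pt "0 0 0 0" --pt "0 0 0 0"

```text
time_s: 5.4
tcp_pos: [547.6, 138.2, 30.7]
eef_rot: [[0.709, 0.705, 0.003], [0.705, -0.709, 0.001], [0.003, 0.002, -1.0]]
ft_force: [0.4, 0.1, 0.2]
opening: 0.997
gripper_force: 0.0
```

Call:
drive_tool --pt "0 0 0 0" --pt "0 0 0 0" --pt "0 0 0 0" --pt "0 0 0 0" --pt "0 0 0 0" --pt "0 0 0 0" --pt "0 0 0 0" --pt "0 0 0 0" --claw 1 --newtons 30

```text
time_s: 6.2
tcp_pos: [546.2, 138.0, 29.2]
eef_rot: [[0.709, 0.705, -0.0], [0.705, -0.709, -0.0], [-0.0, 0.0, -1.0]]
ft_force: [0.3, -0.7, -0.4]
opening: 0.331
gripper_force: 0.0
```

```bash
python3 - <<'E'
from h import *
s=robot.state(); im,d=robot.camera("wrist"); cv2.imwrite("pics/w3.png",im)
print(s["tcp_pos"],s["opening"],s["gripper_force"],s["ft_force"],s["time_s"])
E
```

```text
[546.19068102 137.95790479  29.21485858] 0.33058550220025895 0.0 [ 0.27586815 -0.7155479  -0.36945482] 6.2
```

View pics/w3.png

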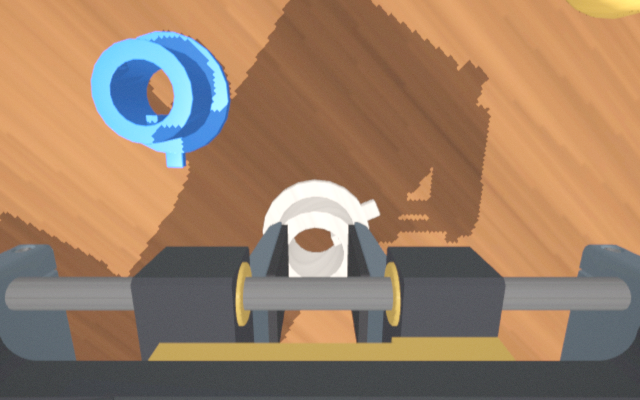

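```bash
python3 - <<'E'
from h import *
s=robot.state(); im,d=robot.camera("wrist")
P,u,v=pts(d,s)
n=np.hypot(P[:,0]-544,P[:,1]-137)<60
w=im.min(2)[v,u]>130
for a,b in((34,42),(4,9)):
    Q=P[n&w&(P[:,2]>a)&(P[:,2]<b)&(u>255)&(u<390)]
    c,r=cv2.minEnclosingCircle(Q[:,:2].astype(np.float32)); print(a,len(Q),np.round(c,1),round(r,1),np.median(Q[:,2]).round(1), Q.min(0).round(1),Q.max(0).round(1))
k=(v>230)&(v<275)&(((u>255)&(u<287))|((u>352)&(u<385)))
T=(P-np.array(s["tcp_pos"]))@np.array(s["eef_rot"])
for a,b in((255,287),(352,385)):
    k=(v>228)&(v<270)&(u>a)&(u<b)&(im.max(2)[v,u]<130); print("finger tool",np.percentile(T[k],[5,50,95],axis=0).round(1).tolist())
print(s["time_s"],s["opening"])
E
```

```text
34 1285 [546.7 138.8] 21.4 37.4 [526.8 117.4  34. ] [568.  160.2  41.8]
4 2402 [549.5 137. ] 36.7 5.7 [518.1 113.3   4. ] [583.5 168.9   9. ]
finger tool [[12.9, -21.7, -65.3], [16.3, -14.3, -51.4], [18.0, -12.1, -26.6]]
finger tool [[15.9, 14.8, -101.3], [16.8, 17.3, -58.6], [38.4, 23.9, -33.9]]
6.25 0.2904527194448312
```

Call:
drive_tool --pt "0 0 0 0" --pt "0 0 0 0" --pt "0 0 0 0"

```text
time_s: 6.6
tcp_pos: [546.2, 137.9, 29.2]
eef_rot: [[0.709, 0.705, 0.0], [0.705, -0.709, -0.0], [-0.0, 0.0, -1.0]]
ft_force: [0.6, 0.7, -0.2]
opening: 0.007
gripper_force: 0.0
```

```bash
python3 - <<'E'
from h import *
s=robot.state(); im,d=robot.camera("wrist"); print(s["opening"],s["gripper_force"])
sc,_=robot.camera("scene"); t,_=robot.camera("top")
o=np.zeros((600,800,3),np.uint8)
o[:300,:480]=cv2.resize(im,(480,300)); o[:300,480:]=cv2.resize(sc[150:270,272:400],(320,300),interpolation=cv2.INTER_CUBIC)
o[300:,:400]=cv2.resize(sc[170:245,285:385],(400,300),interpolation=cv2.INTER_CUBIC); o[300:,400:]=cv2.resize(im[180:300,240:400],(400,300))
cv2.imwrite("pics/w4.png",o)
E
```

```text
0.006592981125197893 0.0
```

View pics/w4.png

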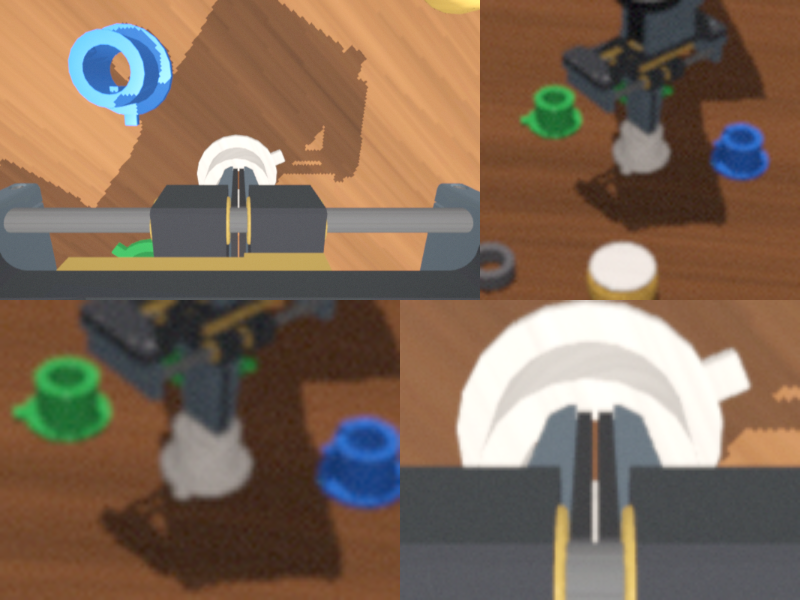

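The fingers closed just above the boss, with the tips at about (318,226) in the wrist image. The hub is untouched. I measure where the tips really are.

```bash
python3 - <<'E'
from h import *
s=robot.state(); im,d=robot.camera("wrist")
P,u,v=pts(d,s); T=(P-np.array(s["tcp_pos"]))@np.array(s["eef_rot"])
for row in range(218,262,4):
    print(row,[(c,T[(u==c)&(v==row)][0].round(0).astype(int).tolist()) if ((u==c)&(v==row)).any() else None for c in (300,308,312,324,330,338)])
o,w=ray("scene",(321.11,196.18))
sc,ds=robot.camera("scene")
for vv in range(184,214,3):
    for uu in (334,337): print((uu,vv),at_d("scene",(uu,vv),ds[vv,uu]).round(0).tolist(),end=" ")
    print()
print(s["time_s"],s["ft_force"])
E
```

```text
218 [(300, [18, -8, -8]), (308, [18, -4, -8]), (312, [17, -2, -7]), (324, [17, 4, -7]), (330, [18, 7, -8]), (338, [18, 12, -8])]
222 [(300, [16, -8, -9]), (308, [18, -4, -15]), (312, [16, -2, -9]), (324, [15, 4, -8]), (330, [16, 7, -9]), (338, [16, 12, -8])]
226 [(300, [18, -7, -22]), (308, [18, -4, -21]), (312, [16, -2, -17]), (324, [16, 4, -17]), (330, [18, 7, -20]), (338, [13, 12, -8])]
230 [(300, [18, -7, -26]), (308, [18, -3, -27]), (312, [16, -2, -22]), (324, [16, 4, -22]), (330, [18, 7, -26]), (338, [11, 12, -8])]
234 [(300, [18, -7, -32]), (308, [18, -3, -33]), (312, [16, -2, -27]), (324, [16, 4, -27]), (330, [18, 7, -32]), (338, [17, 10, -31])]
238 [(300, [17, -7, -36]), (308, [18, -3, -37]), (312, [16, -2, -33]), (324, [16, 4, -31]), (330, [18, 6, -36]), (338, [18, 10, -38])]
242 [(300, [18, -7, -42]), (308, [18, -3, -42]), (312, [16, -1, -38]), (324, [16, 4, -39]), (330, [18, 6, -42]), (338, [17, 10, -41])]
246 [(300, [18, -6, -46]), (308, [18, -3, -47]), (312, [16, -1, -42]), (324, [16, 4, -43]), (330, [18, 6, -46]), (338, [18, 10, -46])]
250 [(300, [39, -3, -100]), (308,
[... 370 characters left out ...]
5])]
(334, 184) [600.0, 133.0, 139.0] (337, 184) [595.0, 140.0, 136.0] 
(334, 187) [555.0, 130.0, 96.0] (337, 187) [565.0, 139.0, 104.0] 
(334, 190) [557.0, 130.0, 87.0] (337, 190) [569.0, 139.0, 97.0] 
(334, 193) [556.0, 130.0, 76.0] (337, 193) [567.0, 139.0, 84.0] 
(334, 196) [552.0, 130.0, 61.0] (337, 196) [567.0, 140.0, 74.0] 
(334, 199) [558.0, 131.0, 56.0] (337, 199) [565.0, 140.0, 62.0] 
(334, 202) [534.0, 129.0, 25.0] (337, 202) [560.0, 140.0, 47.0] 
(334, 205) [558.0, 131.0, 34.0] (337, 205) [563.0, 140.0, 38.0] 
(334, 208) [564.0, 132.0, 27.0] (337, 208) [569.0, 141.0, 32.0] 
(334, 211) [565.0, 133.0, 17.0] (337, 211) [569.0, 141.0, 21.0] 
6.75 [ 1.20189975  0.62622028 -0.31727203]
```

Call:
drive_tool --pt "0 0 0 0" --pt "0 0 0 0" --pt "0 0 0 0" --pt "0 0 0 0" --pt "0 0 0 0" --pt "0 0 0 0" --pt "0 0 0 0" --pt "0 0 0 0" --pt "0 0 0 0" --pt "0 0 0 0" --pt "0 0 0 0" --claw -1

```text
time_s: 7.95
tcp_pos: [546.2, 138.0, 29.2]
eef_rot: [[0.709, 0.705, 0.0], [0.705, -0.709, -0.0], [-0.0, 0.0, -1.0]]
ft_force: [-0.3, 0.6, -0.1]
opening: 0.939
gripper_force: 0.0
```

```bash
cat > tip.py <<'E'
from h import *
s=robot.state(); im,d=robot.camera("wrist")
P,u,v=pts(d,s); T=(P-np.array(s["tcp_pos"]))@np.array(s["eef_rot"])
k=(abs(T[:,1])>40)&(abs(T[:,1])<62)&(T[:,0]>5)&(T[:,0]<22)&(P[:,2]>-30)
for sg in(-1,1):
    q=T[k&(T[:,1]*sg>0)&(P[:,2]>8)]
    print("finger tip z_tool",np.percentile(q[:,2],[90,98,100]).round(1),"x",np.percentile(q[:,0],[5,95]).round(1),"y",np.percentile(q[:,1],[2,50,98]).round(1),len(q))
w=(im.min(2)[v,u]>130)&(np.hypot(P[:,0]-546,P[:,1]-138)<50)
Q=P[w&(P[:,2]>34)&(P[:,2]<42)]; c,r=cv2.minEnclosingCircle(Q[:,:2].astype(np.float32)); print("boss",np.round(c,1),round(r,1),np.median(Q[:,2]))
bench=P[(im[v,u,0]<110)&(abs(P[:,2])<15)&(v<150)]; print("bench z",np.median(bench[:,2]))
print(s["tcp_pos"].round(1),s["opening"],s["ft_force"].round(1),s["time_s"])
E
python3 tip.py
```

```text
finger tip z_tool [-35.2 -19.4 -12.8] x [ 6.8 21.3] y [-60.3 -45.2 -41.7] 5590
finger tip z_tool [-29.5 -17.9 -13.3] x [ 6.6 20.2] y [43.6 47.1 54.5] 3777
boss [544.2 136.6] 24.0 37.54014691640751
bench z -0.3730473962139307
[546.2 138.   29.2] 0.9387196135441604 [-0.3  0.6 -0.1] 7.95
```

The tips really sit about 16 mm *behind* the reported TCP, not 17 mm ahead of it. I trust the picture, recentre, and go down in stages watching the force.

Call:
drive_tool --pt "-0.0024 -0.0004 0 0" --pt "0 0 0.01 0" --pt "0 0 0.01 0" --pt "0 0 0.004 0" --pt "0 0 0 0" --pt "0 0 0 0"

```text
time_s: 8.6
tcp_pos: [544.2, 136.6, 5.0]
eef_rot: [[0.709, 0.705, -0.0], [0.705, -0.709, -0.0], [-0.0, -0.0, -1.0]]
ft_force: [-1.3, 0.5, 0.1]
opening: 1.001
gripper_force: 0.0
```

```bash
python3 tip.py
```

```text
finger tip z_tool [-34.6 -19.4 -12.6] x [ 6.7 21.2] y [-60.1 -48.  -44.5] 5612
finger tip z_tool [-29.4 -17.9 -13.3] x [ 6.6 20.2] y [46.4 49.9 57.2] 3914
boss [544.2 136.3] 24.3 37.541419463131234
bench z -0.3728292586476787
[544.2 136.6   5. ] 1.0006344242994873 [-1.3  0.5  0.1] 8.6
```

Call:
drive_tool --pt "0 0 0.003 0" --pt "0 0 0.003 0" --pt "0 0 0.003 0" --pt "0 0 0 0" --pt "0 0 0 0"

```text
time_s: 9.15
tcp_pos: [544.2, 136.5, -3.9]
eef_rot: [[0.709, 0.705, -0.0], [0.705, -0.709, -0.0], [-0.0, 0.0, -1.0]]
ft_force: [-0.6, 0.4, 0.1]
opening: 1.0
gripper_force: 0.0
```

Call:
drive_tool --pt "0 0 0 0" --pt "0 0 0 0" --pt "0 0 0 0" --pt "0 0 0 0" --pt "0 0 0 0" --pt "0 0 0 0" --pt "0 0 0 0" --pt "0 0 0 0" --pt "0 0 0 0" --claw 1 --newtons 30

```text
time_s: 10.05
tcp_pos: [544.2, 136.6, -3.7]
eef_rot: [[0.709, 0.705, -0.0], [0.705, -0.709, -0.0], [-0.0, -0.0, -1.0]]
ft_force: [-0.5, 0.2, 0.8]
opening: 0.519
gripper_force: 30.0
```

Gripped. Lift, carry to the spindle, and turn.

Call:
drive_tool --pt "0 0 -0.015 0" --pt "0 0 -0.03 0" --pt "0 0 -0.04 0" --pt "0 0 -0.04 0" --pt "0 0 -0.03 0" --pt "0 0 0 0" --pt "0 0 0 0"

```text
time_s: 10.75
tcp_pos: [543.9, 136.4, 151.0]
eef_rot: [[0.709, 0.705, -0.0], [0.705, -0.709, -0.0], [-0.0, 0.0, -1.0]]
ft_force: [-0.4, -0.4, -2.4]
opening: 0.524
gripper_force: 30.0
```

Call:
drive_tool --pt "-0.0135 0.0141 0 0" --pt "-0.0262 0.0274 0 0" --pt "-0.0262 0.0274 0 0" --pt "-0.0262 0.0274 0 0" --pt "-0.0262 0.0274 0 0" --pt "-0.0262 0.0274 0 0" --pt "-0.0262 0.0274 0 0" --pt "-0.0262 0.0274 0 0" --pt "-0.0262 0.0274 0 0" --pt "-0.0123 0.0135 0 0" --pt "0 0 0 0"

```text
time_s: 11.85
tcp_pos: [550.4, -206.1, 149.0]
eef_rot: [[0.711, 0.703, -0.003], [0.703, -0.711, 0.001], [-0.002, -0.003, -1.0]]
ft_force: [-0.2, 0.7, -1.5]
opening: 0.522
gripper_force: 30.0
```

Call:
drive_tool --pt "0 0 0 -5" --pt "0 0 0 -7" --pt "0 0 0 -7" --pt "0 0 0 -7" --pt "0 0 0 -5" --pt "0 0 0 0" --pt "0 0 0 0" --pt "0 0 0 0" --pt "0 0 0 0"

```text
time_s: 12.75
tcp_pos: [551.4, -204.1, 151.1]
eef_rot: [[0.245, 0.97, -0.0], [0.97, -0.245, 0.0], [0.0, -0.0, -1.0]]
ft_force: [1.0, -0.5, -1.3]
opening: 0.523
gripper_force: 30.0
```

```bash
cat > held.py <<'E'
from h import *
s=robot.state(); im,d=robot.camera("wrist"); cv2.imwrite("pics/w5.png",im)
P,u,v=pts(d,s); R=np.array(s["eef_rot"]); t=np.array(s["tcp_pos"])
zb=t[2]+3.8; n=np.hypot(P[:,0]-t[0],P[:,1]-t[1])<45
Q=P[n&(abs(P[:,2]-zb-38)<2.5)&(im.min(2)[v,u]>100)]; 
top=np.median(Q[:,2]) if len(Q) else None
T=(P-t)@R
print("boss top z",top,len(Q),"expected",zb+38)
F=P[n&(abs(P[:,2]-zb-5.7)<2.5)]; print("flange z",np.median(F[:,2]).round(2),len(F))
# flange rim circle via outer edge fit
from scipy.optimize import least_squares
a=np.degrees(np.arctan2(F[:,1]-t[1],F[:,0]-t[0]));
c=t[:2].copy()
for _ in range(3):
    rr=np.hypot(*(F[:,:2]-c).T); a=np.degrees(np.arctan2(F[:,1]-c[1],F[:,0]-c[0])); E=[]
    for b in range(-180,180,4):
        k=(a>=b)&(a<b+4)&(rr<50)
        if k.sum()>4 and rr[k].max()<36: E.append(F[k][rr[k].argmax(),:2])
    E=np.array(E)
    c=least_squares(lambda q:np.hypot(E[:,0]-q[0],E[:,1]-q[1])-32.7,c,loss="soft_l1").x
L=(rr>35.5)&(rr<43); print("flange centre",c.round(2),"lug",L.sum(),np.median(a[L]).round(1) if L.any() else None,"edge arc n",len(E))
print(t.round(2),R.round(3).tolist(),s["ft_force"].round(1),s["opening"],s["gripper_force"],s["time_s"])
E
python3 held.py
```

```text
boss top z 192.41741992691112 3477 expected 192.9110466882024
flange z 160.46 2675
flange centre [ 563.83 -193.73] lug 152 11.3 edge arc n 58
[ 551.4  -204.06  151.11] [[0.245, 0.97, -0.0], [0.97, -0.245, 0.0], [0.0, -0.0, -1.0]] [ 1.  -0.5 -1.3] 0.522855495196229 29.99966702889651 12.75
```

View pics/w5.png

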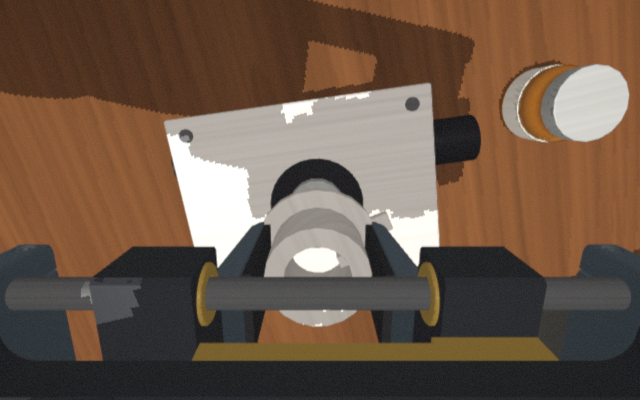

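The hub is held upright over the spindle. The boss ring is at (318,275), the lug at (381,219), and the dark collar arc at (318,190). I measure the hub and collar in this one image so that hand-eye error cancels.

```bash
cat > rel.py <<'E'
from h import *
from scipy.optimize import least_squares
s=robot.state(); im,d=robot.camera("wrist")
P,u,v=pts(d,s); t=np.array(s["tcp_pos"]); R=np.array(s["eef_rot"])
def arc(Q,c,r,slack=4):
    c=np.array(c,float)
    for _ in range(4):
        rr=np.hypot(*(Q[:,:2]-c).T); a=np.degrees(np.arctan2(Q[:,1]-c[1],Q[:,0]-c[0])); E=[]
        for b in range(-180,180,5):
            k=(a>=b)&(a<b+5)&(rr<r+slack)
            if k.sum()>2:
                m=rr[k].max()
                if m>r-slack: E.append(Q[k][rr[k].argmax(),:2])
        E=np.array(E); c=least_squares(lambda q:np.hypot(E[:,0]-q[0],E[:,1]-q[1])-r,c,loss="soft_l1",f_scale=.4).x
    res=np.hypot(*(E-c).T)-r
    return c,len(E),np.median(abs(res)).round(2)
zt=t[2]+41.3
n=np.hypot(P[:,0]-t[0],P[:,1]-t[1])<30
B=P[n&(abs(P[:,2]-zt)<1.5)]; zt=np.median(B[:,2])
A=np.c_[B[:,:2]-B[:,:2].mean(0),np.ones(len(B))]; pl=np.linalg.lstsq(A,B[:,2],rcond=None)[0]
cb,nb,rb=arc(B,t[:2],23.8,3); print("boss",cb.round(2),nb,rb,"top z",zt.round(2),"tilt",pl[:2].round(3))
C=P[(abs(P[:,2]-79.7)<2)&(np.hypot(P[:,0]-551.3,P[:,1]+204.4)<26)&(im.max(2)[v,u]<110)]
if len(C)>50: cc,nc,rc=arc(C,(551.3,-204.4),20.8,3); print("collar",cc.round(2),nc,rc,"pts",len(C)); dd=cc-cb; print("hub must move world",dd.round(2),"tool",(R.T@np.r_[dd,0]).round(2))
zu=zt-38
F=P[(P[:,2]>zu+2)&(P[:,2]<zu+8)]; q=F[:,:2]-cb; rr=np.hypot(*q.T); a=np.degrees(np.arctan2(q[:,1],q[:,0])); k=(rr>35)&(rr<41.5)&(abs(a)<60)
if k.any(): print("lug",k.sum(),np.median(a[k]).round(1),np.percentile(a[k],[3,97]).round(1))
Tb=P[(P[:,2]>zu+27)&(P[:,2]<zu+33)]; q=Tb[:,:2]-cb; rr=np.hypot(*q.T);k=(rr<14.3)&(rr>9)
if k.any(): print("tab",k.sum(),np.degrees(np.arctan2(q[k,1].mean(),q[k,0].mean())).round(1))
print("tcp",t.round(2),s["ft_force"].round(1),s["time_s"])
E
python3 rel.py
```

```text
boss [ 552.18 -204.9 ] 55 0.18 top z 192.47 tilt [-0.     0.001]
lug 188 12.4 [ 3.4 17.3]
tab 90 9.7
tcp [ 551.41 -204.19  151.17] [-0.2  0.8 -1.6] 12.8
```

```bash
sed -i 's/C=P\[(abs(P\[:,2\]-79.7)<2)&(np.hypot(P\[:,0\]-551.3,P\[:,1\]+204.4)<26)&.*/C=P[(abs(P[:,2]-79.7)<4)\&(np.hypot(P[:,0]-551.3,P[:,1]+204.4)<27)]; print(len(C))/' rel.py; python3 rel.py
```

```text
boss [ 552.27 -205.04] 55 0.17 top z 192.53 tilt [ 0.    -0.001]
302
collar [ 551.32 -204.66] 22 0.14 pts 302
hub must move world [-0.94  0.38] tool [ 0.14 -1.01  0.  ]
lug 184 12.4 [ 3.8 17.3]
tab 88 9.3
tcp [ 551.4  -204.31  151.21] [-0.1  0.3 -2.2] 12.85
```

Call:
drive_tool --pt "0.0001 -0.001 0 0" --pt "0 0 0.01 0" --pt "0 0 0.015 0" --pt "0 0 0.015 0" --pt "0 0 0.01 0" --pt "0 0 0.006 0" --pt "0 0 0 0" --pt "0 0 0 0"

```text
time_s: 13.7
tcp_pos: [550.8, -204.2, 95.6]
eef_rot: [[0.244, 0.97, 0.001], [0.97, -0.244, -0.0], [-0.0, 0.001, -1.0]]
ft_force: [0.3, -0.2, -1.5]
opening: 0.52
gripper_force: 30.0
```

Call:
drive_tool --pt "0 0 0.001 0" --pt "0 0 0.001 0" --pt "0 0 0.001 0" --pt "0 0 0 0" --pt "0 0 0 0"

```text
time_s: 14.2
tcp_pos: [550.5, -204.1, 92.3]
eef_rot: [[0.244, 0.97, 0.0], [0.97, -0.244, -0.0], [-0.0, 0.0, -1.0]]
ft_force: [-0.7, 0.8, -1.5]
opening: 0.52
gripper_force: 30.0
```

Call:
drive_tool --pt "0 0 0.0005 0" --pt "0 0 0.0005 0" --pt "0 0 0 0" --pt "0 0 0 0"

```text
time_s: 14.6
tcp_pos: [550.5, -204.1, 91.2]
eef_rot: [[0.244, 0.97, -0.0], [0.97, -0.244, -0.0], [-0.0, 0.0, -1.0]]
ft_force: [-0.7, 0.9, -2.5]
opening: 0.523
gripper_force: 30.0
```

Call:
drive_tool --pt "0 0 0.0004 0" --pt "0 0 0.0004 0" --pt "0 0 0 0" --pt "0 0 0 0"

```text
time_s: 15.0
tcp_pos: [550.5, -204.1, 90.4]
eef_rot: [[0.244, 0.97, -0.0], [0.97, -0.244, -0.0], [-0.0, -0.0, -1.0]]
ft_force: [0.2, -0.3, -2.4]
opening: 0.525
gripper_force: 30.0
```

Call:
drive_tool --pt "0 0 0.0004 0" --pt "0 0 0.0004 0" --pt "0 0 0 0" --pt "0 0 0 0"

```text
time_s: 15.4
tcp_pos: [550.6, -204.1, 89.9]
eef_rot: [[0.244, 0.97, 0.0], [0.97, -0.244, -0.0], [-0.0, 0.001, -1.0]]
ft_force: [-1.1, -0.0, -0.3]
opening: 0.518
gripper_force: 30.0
```

```bash
python3 rel.py
```

```text
boss [ 551.39 -204.82] 56 0.2 top z 131.26 tilt [-0.001 -0.   ]
0
lug 188 12.5 [ 3.6 17.2]
tab 89 9.6
tcp [ 550.63 -204.14   89.95] [-1.1 -0.  -0.3] 15.4
```

Call:
drive_tool --pt "0 0 0.0005 0" --pt "0 0 0.0005 0" --pt "0 0 0 0" --pt "0 0 0 0"

```text
time_s: 15.85
tcp_pos: [550.8, -204.1, 89.3]
eef_rot: [[0.244, 0.97, 0.001], [0.97, -0.244, -0.0], [-0.0, 0.001, -1.0]]
ft_force: [-1.0, 0.8, 5.8]
opening: 0.524
gripper_force: 30.0
```

Call:
drive_tool --pt "0 0 0 -1" --pt "0 0 0 -1" --pt "0 0 0 -1" --pt "0 0 0 -1" --pt "0 0 0 -1" --pt "0 0 0 0" --pt "0 0 0 0"

```text
time_s: 16.55
tcp_pos: [550.9, -204.8, 89.1]
eef_rot: [[0.159, 0.987, 0.001], [0.987, -0.159, -0.001], [-0.001, 0.001, -1.0]]
ft_force: [-1.1, -1.8, 5.3]
opening: 0.521
gripper_force: 30.0
```

Call:
drive_tool --pt "0 0 0 -1" --pt "0 0 0 -1" --pt "0 0 0 0" --pt "0 0 0 -1" --pt "0 0 0 0"

```text
time_s: 17.05
tcp_pos: [550.0, -203.6, 87.8]
eef_rot: [[0.106, 0.994, -0.002], [0.994, -0.106, 0.001], [0.001, -0.002, -1.0]]
ft_force: [0.2, 0.9, -1.1]
opening: 0.52
gripper_force: 30.0
```

Call:
drive_tool --pt "0 0 0 -1" --pt "0 0 0 0" --pt "0 0 0 -1" --pt "0 0 0 0"

```text
time_s: 17.45
tcp_pos: [550.5, -204.1, 88.6]
eef_rot: [[0.072, 0.997, 0.0], [0.997, -0.072, -0.0], [-0.0, 0.0, -1.0]]
ft_force: [-0.4, 0.6, -2.5]
opening: 0.523
gripper_force: 30.0
```

Contact force has vanished, so the tab is in the keyway. I lower gently.

Call:
drive_tool --pt "0 0 0.001 0" --pt "0 0 0.001 0" --pt "0 0 0 0" --pt "0 0 0 0"

```text
time_s: 17.85
tcp_pos: [550.5, -204.1, 86.6]
eef_rot: [[0.072, 0.997, -0.0], [0.997, -0.072, -0.0], [-0.0, -0.0, -1.0]]
ft_force: [1.1, 0.1, -1.6]
opening: 0.522
gripper_force: 30.0
```

Call:
drive_tool --pt "0 0 0.001 0" --pt "0 0 0.001 0" --pt "0 0 0.001 0" --pt "0 0 0 0" --pt "0 0 0 0"

```text
time_s: 18.35
tcp_pos: [550.5, -204.1, 83.6]
eef_rot: [[0.072, 0.997, -0.0], [0.997, -0.072, -0.0], [-0.0, -0.0, -1.0]]
ft_force: [-0.1, -0.4, -1.7]
opening: 0.522
gripper_force: 30.0
```

Call:
drive_tool --pt "0 0 0.001 0" --pt "0 0 0.001 0" --pt "0 0 0.001 0" --pt "0 0 0.001 0" --pt "0 0 0.001 0" --pt "0 0 0 0" --pt "0 0 0 0"

```text
time_s: 19.05
tcp_pos: [550.5, -204.1, 78.6]
eef_rot: [[0.072, 0.997, 0.0], [0.997, -0.072, -0.0], [-0.0, 0.0, -1.0]]
ft_force: [0.5, -0.2, -1.7]
opening: 0.523
gripper_force: 30.0
```

Call:
drive_tool --pt "0 0 0.0005 0" --pt "0 0 0.0005 0" --pt "0 0 0.0005 0" --pt "0 0 0 0" --pt "0 0 0 0"

```text
time_s: 19.55
tcp_pos: [550.5, -204.1, 77.2]
eef_rot: [[0.072, 0.997, 0.0], [0.997, -0.072, -0.0], [-0.0, 0.0, -1.0]]
ft_force: [0.3, 0.1, -2.9]
opening: 0.524
gripper_force: 30.0
```

Call:
drive_tool --pt "0 0 0.0005 0" --pt "0 0 0.0005 0" --pt "0 0 0 0" --pt "0 0 0 0"

```text
time_s: 19.95
tcp_pos: [550.5, -204.1, 76.3]
eef_rot: [[0.072, 0.997, 0.0], [0.997, -0.072, -0.0], [-0.0, 0.0, -1.0]]
ft_force: [-0.7, -0.2, -1.0]
opening: 0.519
gripper_force: 30.0
```

Call:
drive_tool --pt "0 0 0.0004 0" --pt "0 0 0.0004 0" --pt "0 0 0 0" --pt "0 0 0 0"

```text
time_s: 20.35
tcp_pos: [550.6, -204.1, 76.2]
eef_rot: [[0.072, 0.997, 0.001], [0.997, -0.072, -0.0], [-0.0, 0.001, -1.0]]
ft_force: [-1.7, 0.7, 5.6]
opening: 0.525
gripper_force: 30.0
```

```bash
python3 rel.py
```

```text
boss [ 551.33 -204.83] 56 0.15 top z 117.53 tilt [-0.002 -0.002]
1
lug 181 22.0 [13.5 27.5]
tab 104 22.7
tcp [ 550.56 -204.13   76.21] [-1.7  0.7  5.6] 20.35
```

Contact on the collar; boss top is at 117.5 (expected 118), so the hub is home. Release and back off.

Call:
drive_tool --pt "0 0 0 0" --pt "0 0 0 0" --pt "0 0 0 0" --pt "0 0 0 0" --pt "0 0 0 0" --pt "0 0 0 0" --pt "0 0 0 0" --pt "0 0 0 0" --pt "0 0 0 0" --pt "0 0 0 0" --claw -1

```text
time_s: 21.4
tcp_pos: [550.5, -204.1, 75.4]
eef_rot: [[0.072, 0.997, 0.0], [0.997, -0.072, -0.0], [-0.0, 0.0, -1.0]]
ft_force: [0.5, 0.0, -0.9]
opening: 1.003
gripper_force: 0.0
```

Call:
drive_tool --pt "0 0 -0.01 0" --pt "0 0 -0.02 0" --pt "0 0 -0.03 0" --pt "0 0 -0.03 0" --pt "0 0 -0.02 0" --pt "0 0 0 0" --pt "0 0 0 0" --pt "0 0 0 0"

```text
time_s: 22.2
tcp_pos: [549.6, -203.7, 184.1]
eef_rot: [[0.072, 0.997, -0.002], [0.997, -0.072, 0.001], [0.001, -0.002, -1.0]]
ft_force: [-0.0, 0.9, -0.2]
opening: 1.003
gripper_force: 0.0
```

```bash
sed -e 's/^zt=t\[2\]+41.3/zt=117.8/' rel.py > rel2.py; python3 rel2.py; python3 -c "
from h import *
im,_=robot.camera('wrist'); cv2.imwrite('pics/w6.png',im)"
```

```text
boss [ 551.36 -204.93] 72 0.17 top z 117.61 tilt [-0.     0.001]
3
lug 92 20.6 [12.6 27. ]
tab 55 28.6
tcp [ 549.64 -203.75  184.09] [-0.   0.9 -0.2] 22.2
```

View pics/w6.png

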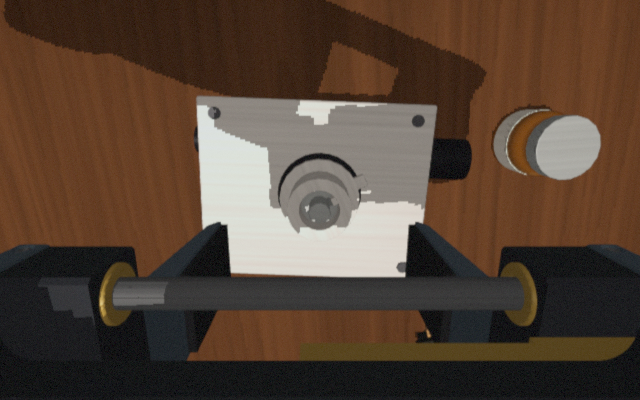

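The hub sits level on the collar around the spindle at (320,205), with its lug at (363,186) and the gripper clear.

```bash
python3 -c "
from workcell import robot
print(robot.job_done())"
```

```text
the job is handed in; nothing more can be done
None
```

The hub is home on the collar with its tab in the keyway and released, pressed with about 8 N at most by the wrist readings; I handed the job in at about 22 s, and no verdict came back.

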